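Slide the steel pot across the warming plate to the contact probe

TASK

On the warming plate, slide the steel pot out of its ring and into the other ring, the one with the temperature probe, until its wall rests lightly against the sprung probe tip with the whole base inside that ring. Keep the pot standing flat on the plate all the way: do not lift or tip it, do not press hard on the probe, and do not disturb the jar that stands on the plate or the mug, cups and rack around it. How far the probe sticks out changes every day, so find it by feel, then let go and leave the pot resting there.

Things in the scene. Friction and masses are not known exactly. Their poses are not given: they have to be found in the camera images.
- pot: Open plain steel pot, a straight cylinder: outer diameter 100 mm, height 72 mm, wall 3 mm, floor 5 mm, no handles, empty, 0.45 to 0.8 kg. Origin: centre of its underside, z up; its turn does not matter. Closed fingers dipped into it can drag it by the inside of its wall, or it is pushed from outside. Sliding it takes about 1 to 4 N.
- probe: The goal ring, grey, 160 mm in diameter, printed on the plate's top (left or right of the two), with a fixed temperature probe behind it. Origin: the ring's centre on the plate's top; x points away from the robot's side, along the probe; z up. The probe's flat 18 mm copper tip, 40 mm above the plate at y = 0, faces -x; its face lies anywhere between x = +30 and +70 mm, not measured.
- probe_clamp (a point): Clamp block of the probe: 26 mm deep, 44 mm wide, 57 mm high; point on its underside at x = 124 mm of the ring. Holds the level 13 mm rod that carries the tip. The tip gives along +x by 1 N per mm for up to 16 mm, then is solid; the pot's friction holds the pot against it when let go lightly. Over 12 N from the pot harms the probe.
- spot: The other grey ring, same size, where the pot starts (up to about 20 mm off centre). Origin at its centre on the plate's top surface, axes as the probe's; the two ring centres are 230 mm apart.
- plate: Low white warming plate fixed on the bench, 280 mm (x, depth) by 460 mm (y, width), flat smooth top 45 mm above the bench. Origin at the centre of its underside, x away from the robot side, z up. The rings are centred at x = 0, y = +115 and -115 mm of it.
- jar: Loose amber jar with an orange lid, 50 mm in diameter, 65 mm high, standing on the plate between the two rings towards the back, in the way of a straight slide; there is free room for the pot to pass in front of it (on the robot's side). Origin at the centre of its underside. Not to be disturbed.
- mug: Loose white mug, 80 mm in diameter and 92 mm high, on the bench at the right. Origin at the centre of its underside. Not to be disturbed.
- cup0: Loose specimen cup with an orange lid, 60 mm in diameter and 70 mm high, on the bench at the left. Origin at the centre of its underside. Not to be disturbed.
- cup1: A second such cup, at the left.
- cup2: A third such cup, at the left.
- tube_rack: Heavy blue rack of tubes, 100 x 220 mm and 119 mm high, fixed on the bench to the right of the plate. Origin at the centre of its underside. Just keep clear of it.
Things that resemble listed ones, but are neither listed nor needed, are in the scene too. Leave any red look-alike of the pot alone.

How it is judged:
At the end, for the whole second after the job is handed in: The pot stands flat and still on the plate, its base wholly inside the probe's ring (centre within 30 mm of the ring's centre), and its wall rests against the probe (contact force above 0.3 N) (horizontal distance between pot and probe below 0.03 m and contact force between pot and probe above 0.3 N and z of pot in the frame of plate between 0.042 and 0.048 m and angle between pot's own z axis and vertical below 0.06 rad and linear speed of pot below 0.01 m/s); the robot touches nothing.
It fails at once if the pot is lifted off the plate (over 8 mm) or falls off it (z of pot in the frame of plate above 0.053 m or z of pot in the frame of plate below 0.035 m).
It fails at once if the pot is tipped by more than about 10 degrees (angle between pot's own z axis and vertical above 0.18 rad).
It fails at once if the pot is pressed on the probe with more than 12 N (contact force between pot and probe above 12 N).
It fails at once if the jar is shifted by more than 10 mm or knocked over (distance of jar from where it was at the start of the episode above 0.01 m or angle between jar's own z axis and vertical above 0.3 rad).
It fails at once if the mug or a cup is shifted by more than 15 mm, or the rack is struck (distance of any of mug, cup0, cup1, cup2 from where it was at the start of the episode above 0.015 m or contact force between the arm and tube_rack above 5 N).
It also fails if it takes over 56 s, if anything falls off the work surface, if the arm or the gripper's body presses on something with over 40 N, if the wrist force passes 120 N, or if a joint passes its speed limit or range.

ROBOT

A 7-joint arm with a two-finger parallel gripper is mounted at the origin on the work surface. World frame = base frame: x ahead of the robot, y to its left, z up, the work surface at z = 0. Lengths are in m, angles in rad, forces in N, time in s.
With the tool pointing down it reaches from about 0.4 to 0.85 m from the base axis. Payload 10.4 kg.
Tool frame: the origin (TCP) lies midway between the tips of the shut fingers; the grasp point (between the pads) lies 19 mm behind it; z points along the fingers, y is the direction in which the jaws open and shut (so a half turn about z gives the same grasp; the last joint's range is limited). The gripper opens to 85 mm and grips with 20 to 120 N. Pads are 22 mm wide; open, the fingers measure 114 mm over their backs; the gripper's body (76 mm by 85 mm) begins 54 mm behind the grasp point. The pads swing forward as they close: fully open they stand 13 mm farther back than shut.
Start: joints at [1.293, 0.332, -0.065, 1.46, 0.022, 1.35, -0.088], TCP at [0.158, -0.605, 0.205] pointing down, gripper open.
Joint ranges: [-2.6, 2.6], [-0.5, 2.12], [-1.47, 1.34], [0.16, 2.42], [-1.27, 4.41], [0.06, 2.06], [-2.6, 2.6]. Speed limits (rad/s): [2.22, 2.22, 2.79, 2.79, 3.14, 3.14, 3.14].

INTERFACE

Orientations are given as a rotation vector (axis times angle).
In Python, from rig import sense, imaging, arm gives the robot as it stands.
- The arm moves only by the shell command python3 -m handwheel 'ROWS' [OPENING] [FORCE]. ROWS is a JSON object of lists of equal length, an entry for each row: "delta_pos": the shift along the tool's x, y, z in mm, a list of three; "roll": the turn about the tool's z in rad. In form: {"delta_pos": [[x, y, z], ...], "roll": [roll, ...]}. A call has 1 to 8 rows; each row shifts and turns the commanded pose from where the row before left it, along the tool's axes as they then stand; what a row does not reach is not made up. A row lasts 1/10 s, in which the tool goes at most 50 mm and 8.59 degrees, less where a joint would pass 70% of its speed; a pose out of reach is approached as far as the arm can. A call with a gripper value outside its range is refused whole. OPENING is the finger opening in mm, from 0 to 85.4, set as the call begins (- or left out, the last holds). The fingers move at their own pace and stop on an object; FORCE is the grip in N (left out, the last holds). Time passes only in rows, so rows that do not move let the fingers close. It gives the time, the measured TCP pose, the force and the opening at its end, in the units of the state.
- sense(): the state, without advancing time (a new reading comes with each control period).
- imaging.get_image(name): name is "scene" or "top"; returns a dict with "image" (384x512x3 uint8, blue, green, red), "K" (3x3 intrinsics, pixels), "distortion" ([k1, k2, p1, p2, k3] as OpenCV has them; the pictures are not rectified), "R" (3x3) and "t" (3): a world point X has camera coordinates R X + t. Camera axes: x right, y down, z forward; pixel columns grow to the right and rows downward; lengths in m; the calibration is good to about 2 mm. A picture is of the moment at which its call begins. There is no depth.
- arm.job_done(): hands the job in, once; it reports no verdict.
The state is a dict: "time": time; "q": joint angles; "dq": joint speeds; "joint_efforts": joint torques, N m; "position": TCP position; "eef_rot": TCP orientation; "force": force on the tool from outside, world axes, zero at the start; "torque": the same for the moment, N m; "gripper_width": finger opening in m.
Only numpy, scipy, OpenCV 4.12 (cv2) and the standard library are available. Lean on these libraries where they do the work, as an engineer would, in place of code of your own. Each camera call takes 0.05 s, during which the arm holds its last target.

## Working session

There is one attempt and no reset: what is moved stays moved. The work goes in short steps, Python scripts to look and compute and a shell command to move; the robot and the scene stay as the last step left them, time stands still between calls to the robot, and variables do not carry over. Pictures are saved under pics/ and viewed, and the job is handed in when it is done.

```bash
mkdir -p pics; ls
python3 - <<'E'
from rig import sense, imaging
import cv2
s=sense();print({k:(s[k] if not hasattr(s[k],'tolist') else s[k].tolist()) for k in s})
for n in ("scene","top"):
    d=imaging.get_image(n);cv2.imwrite(f"pics/{n}0.png",d["image"]);print(n,d["K"],d["distortion"],d["R"],d["t"])
E
```

```text
pics
{'time': 0.0, 'q': [1.293427778917058, 0.3328619254270164, -0.06469920598175151, 1.4609546010945933, 0.021569427044836, 1.3499199222574256, -0.08852938667030684], 'dq': [-0.0004457774106945243, 0.0016485187434809646, 0.00046641844159903096, -0.00010610081378938538, 0.0015205985081723588, 0.001469821532164954, -0.0008128188112892453], 'joint_efforts': [-0.0001655394498811802, -62.54475116729736, 0.04926414345391095, -39.159969091415405, 0.016183846746571362, 0.010082792141474783, 1.6577080828028556e-05], 'position': [0.15740764419741712, -0.6044112089145584, 0.20381582936098738], 'eef_rot': [-3.114720385348575, -0.3989018194930097, 0.0003506069127428854], 'force': [-0.21033334696435435, 0.2386144984326863, -0.08785909560214762], 'torque': [0.010519534603197805, -0.037548313436333546, 0.05277572444468692], 'gripper_width': 0.08543020695161345}
scene [[449.07334064   0.         260.50611869]
 [  0.         449.07334064 192.93849599]
 [  0.           0.           1.        ]] [0.04103717 0.         0.         0.         0.        ] [[-0.71785839  0.69617944 -0.00367717]
 [ 0.52764861  0.54061868 -0.65522393]
 [-0.45416548 -0.47229825 -0.75542576]] [ 0.39498645 -0.22526599  1.55069257]
top [[483.25968648   0.         254.98834675]
 [  0.         483.25968648 189.60147697]
 [  0.           0.           1.        ]] [-0.07931645  0.          0.          0.          0.        ] [[ 0.00400487 -0.99997463  0.00589   ]
 [-0.98331724 -0.00500917 -0.1818299 ]
 [ 0.18185479 -0.00506353 -0.98331236]] [-0.00162229  0.51955315  1.58392297]
```

View pics/scene0.png

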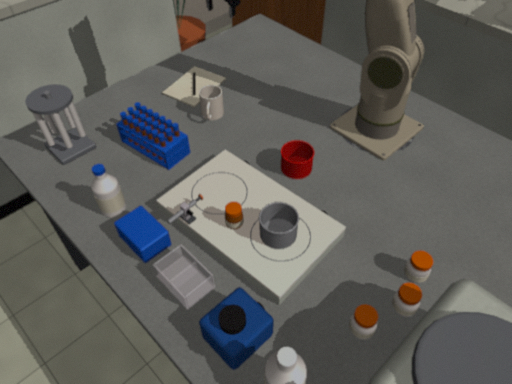

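View pics/top0.png

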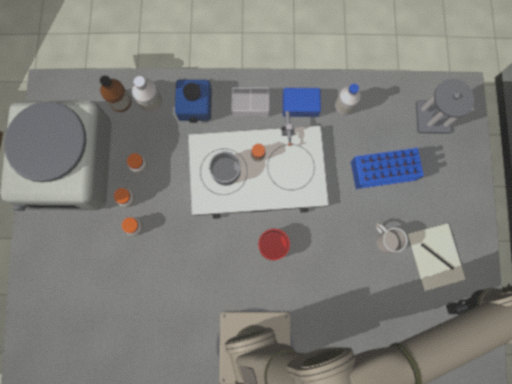

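Top view: the grey pot is at about (226,168) in the left ring, and the probe is behind the right ring (291,167) at about (289,130). The jar is at (258,151). The red pot at (274,244) is the look-alike. I'll confirm these in an enlarged crop.

Run:
```python
import cv2
a=cv2.imread("pics/top0.png")[115:225,180:340];cv2.imwrite("pics/c1.png",cv2.resize(a,None,fx=5,fy=5,interpolation=cv2.INTER_CUBIC))
a=cv2.imread("pics/scene0.png")[145:300,150:350];cv2.imwrite("pics/c2.png",cv2.resize(a,None,fx=3.8,fy=3.8,interpolation=cv2.INTER_CUBIC))
```

```text
(no output)
```

View pics/c1.png

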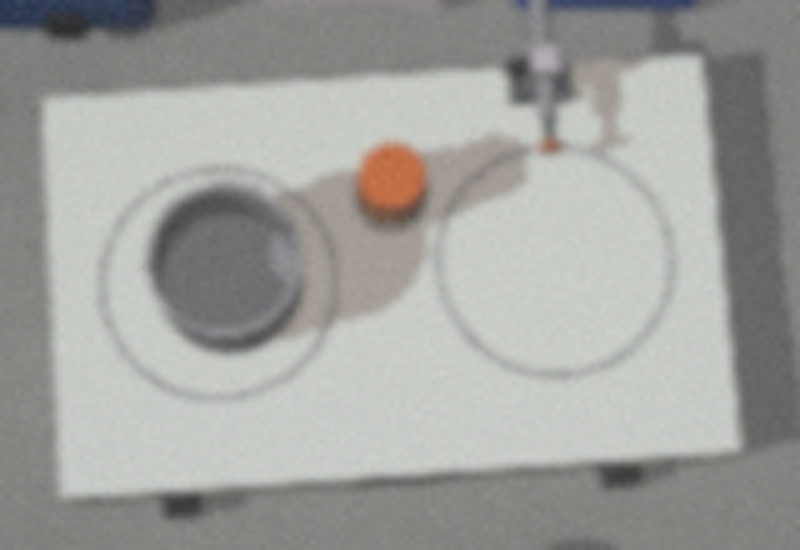

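View pics/c2.png

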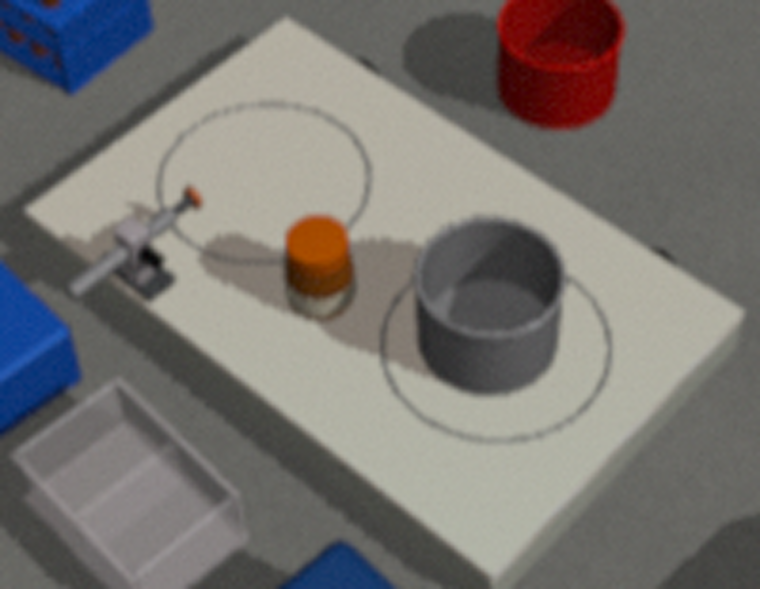

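```bash
cat > h.py <<'E'
from rig import sense, imaging
import cv2, numpy as np
def ray(d,uv,z):
    p=cv2.undistortPoints(np.float64(uv).reshape(-1,1,2),np.array(d["K"]),np.array(d["distortion"]))[:,0]
    R=np.array(d["R"]);t=np.array(d["t"]);C=-R.T@t
    v=np.c_[p,np.ones(len(p))]@R
    return C+v*((z-C[2])/v[:,2])[:,None]
def proj(d,X):
    R=np.array(d["R"]);r,_=cv2.Rodrigues(R)
    return cv2.projectPoints(np.float64(X).reshape(-1,1,3),r,np.array(d["t"]),np.array(d["K"]),np.array(d["distortion"]))[0][:,0]
def circ(P):
    A=np.c_[2*P[:,:2],np.ones(len(P))];c=np.linalg.lstsq(A,(P[:,:2]**2).sum(1),rcond=None)[0]
    return c[:2],np.sqrt(c[2]+c[:2]@c[:2])
E
python3 - <<'E'
from h import *
d=imaging.get_image("top");s=imaging.get_image("scene")
f1=lambda P:np.array(P,float)/5+[180,115]-[.4,.4]
f2=lambda P:np.array(P,float)/3.8+[150,145]-[.37,.37]
np.set_printoptions(precision=4,suppress=True)
c=ray(d,f1([(42,98),(703,55),(742,450),(62,497)]),.045);print("plate top",c[:,:2],"mean",c.mean(0))
c2=ray(s,f2([(287,17),(745,315),(495,585),(25,210)]),.045);print("plate scene",c2[:,:2],c2.mean(0))
for nm,P in (("L",[(98,281),(338,281),(218,165),(218,398)]),("R",[(436,255),(675,260),(556,140),(556,377)])):
    print(nm,circ(ray(d,f1(P),.045)))
for nm,P in (("L",[(382,347),(612,345),(500,441)]),("R",[(158,190),(371,180),(270,103),(265,263)])):
    print(nm+" s",circ(ray(s,f2(P),.045)))
print("pot",circ(ray(d,f1([(150,262),(303,258),(226,184),(226,338)]),.117)))
print("pot s",circ(ray(s,f2([(415,280),(565,275),(490,215),(490,334)]),.117)))
print("jar",circ(ray(d,f1([(357,180),(427,178),(391,142),(391,213)]),.110)))
print("jar s",circ(ray(s,f2([(285,245),(350,243),(318,215),(318,271)]),.110)))
print("tip",ray(d,f1([(549,145)]),.085),ray(s,f2([(197,198)]),.085))
print("clamp",ray(d,f1([(543,60)]),.102))
img=d["image"];hsv=cv2.cvtColor(img,cv2.COLOR_BGR2HSV)
m=((hsv[...,0]<5)|(hsv[...,0]>172))&(hsv[...,1]>150)
n,l,st,ce=cv2.connectedComponentsWithStats(m.astype(np.uint8))
for i in range(1,n):
    if st[i,4]>200: print("red",st[i],ray(d,[ce[i]],.1))
print("mug",ray(d,[(395,239)],.092))
E
```

```text
plate top [[ 0.7139  0.2334]
 [ 0.7477 -0.2253]
 [ 0.4699 -0.2457]
 [ 0.4358  0.2116]] mean [ 0.5918 -0.0065  0.045 ]
plate scene [[ 0.4697 -0.2431]
 [ 0.4387  0.2159]
 [ 0.7172  0.2392]
 [ 0.7482 -0.2224]] [ 0.5935 -0.0026  0.045 ]
L (array([0.585 , 0.1093]), np.float64(0.08156977558652158))
R (array([ 0.6024, -0.121 ]), np.float64(0.08244959788500865))
L s (array([0.5825, 0.1097]), np.float64(0.08076536564804318))
R s (array([ 0.6   , -0.1197]), np.float64(0.0808544921799915))
pot (array([0.5821, 0.0995]), np.float64(0.05070919124923725))
pot s (array([0.583 , 0.1006]), np.float64(0.05068963363073709))
jar (array([ 0.6406, -0.0083]), np.float64(0.023664691374696196))
jar s (array([ 0.6451, -0.0044]), np.float64(0.023645890263927664))
tip [[ 0.6705 -0.1141  0.085 ]] [[ 0.6672 -0.1122  0.085 ]]
clamp [[ 0.7247 -0.1094  0.102 ]]
mug [[ 0.3503 -0.455   0.092 ]]
```

```bash
cat >> h.py <<'E'
from scipy.spatial.transform import Rotation as Ro
O=np.array([.5927,-.0045]);Y=.075
def toplate(p):
    c,s=np.cos(Y),np.sin(Y);d=np.asarray(p)[:2]-O
    return np.array([c*d[0]+s*d[1],-s*d[0]+c*d[1]])*1000
def st():
    s=sense();R=Ro.from_rotvec(s["eef_rot"]).as_matrix()
    f=np.array(s["force"]);fp=[np.cos(Y)*f[0]+np.sin(Y)*f[1],-np.sin(Y)*f[0]+np.cos(Y)*f[1],f[2]]
    print("t%.2f plate xy mm"%s["time"],toplate(s["position"]).round(1),"z",round(s["position"][2]*1000,1),"yaw",round(np.arctan2(R[1,0],R[0,0]),3),"F",np.round(fp,2),"w",round(s["gripper_width"]*1000,1))
    return s,R
E
python3 - <<'E'
from h import *
s,R=st();print(R.round(3))
c,si=np.cos(Y),np.sin(Y)
g=O+np.array([[c,-si],[si,c]])@np.array([-.002,.105])
dw=np.r_[g,.205]-s["position"];print(g,R.T@dw*1000)
E
```

```text
t0.20 plate xy mm [-479.  -565.8] z 204.1 yaw 0.255 F [ 0.49 -1.08 -0.7 ] w 85.5
[[ 0.968  0.252 -0.   ]
 [ 0.252 -0.968  0.001]
 [-0.    -0.001 -1.   ]]
[0.582838   0.10005497] [ 5.89253369e+02 -5.74662833e+02 -4.16452499e-01]
```

```bash
python3 -m handwheel '{"delta_pos":[[28,-27.5,0],[28,-27.5,0],[28,-27.5,0],[28,-27.5,0],[28,-27.5,0],[28,-27.5,0],[28,-27.5,0],[28,-27.5,0]],"roll":[0,0,0,0,0,0,0,0]}' 0 40
python3 -c "
from h import *
st()"
```

```text
time: 1.0
position: [0.3194, -0.334, 0.2046]
eef_rot: [3.116, 0.399, -0.0]
force: [0.7, -0.2, 0.7]
gripper_width: 0.0004
t1.00 plate xy mm [-297.2 -308.1] z 204.6 yaw 0.255 F [ 0.66 -0.24  0.72] w 0.4
```

```bash
python3 -m handwheel '{"delta_pos":[[28,-27.5,0],[28,-27.5,0],[28,-27.5,0],[28,-27.5,0],[28,-27.5,0],[28,-27.5,0],[28,-27.5,0],[28,-27.5,0]],"roll":[0,0,0,0,0,0,0,0]}'
python3 -c "
from h import *
st()"
```

```text
time: 1.8
position: [0.4808, -0.0647, 0.2047]
eef_rot: [3.116, 0.399, 0.001]
force: [1.3, -1.1, 0.1]
gripper_width: 0.0002
t1.80 plate xy mm [-116.1  -51.6] z 204.7 yaw 0.255 F [ 1.24 -1.24  0.12] w 0.2
```

```bash
python3 -m handwheel '{"delta_pos":[[0,0,0],[0,0,0],[0,0,0]],"roll":[0.09,0.09,0]}'
python3 -c "
from h import *
st()"
```

```text
time: 2.1
position: [0.4801, -0.0659, 0.2044]
eef_rot: [-3.139, -0.116, 0.0]
force: [0.0, -0.8, -0.1]
gripper_width: -0.0004
t2.10 plate xy mm [-116.9  -52.8] z 204.4 yaw 0.074 F [-0.03 -0.79 -0.09] w -0.4
```

```bash
python3 -m handwheel '{"delta_pos":[[23,-31.5,0],[23,-31.5,0],[23,-31.5,0],[23,-31.5,0],[23,-31.5,0],[0,0,0],[0,0,30],[0,0,0]],"roll":[0,0,0,0,0,0,0,0]}'
python3 -c "
from h import *
st()
cv2.imwrite('pics/s1.png',cv2.resize(imaging.get_image('scene')['image'][60:300,150:400],None,fx=3,fy=2.5))"
```

```text
time: 2.9
position: [0.5813, 0.0984, 0.1713]
eef_rot: [3.138, 0.12, -0.008]
force: [-0.1, -0.2, -0.1]
gripper_width: 0.0
t2.90 plate xy mm [ -3.7 103.4] z 171.3 yaw 0.077 F [-0.11 -0.18 -0.08] w 0.0
```

View pics/s1.png

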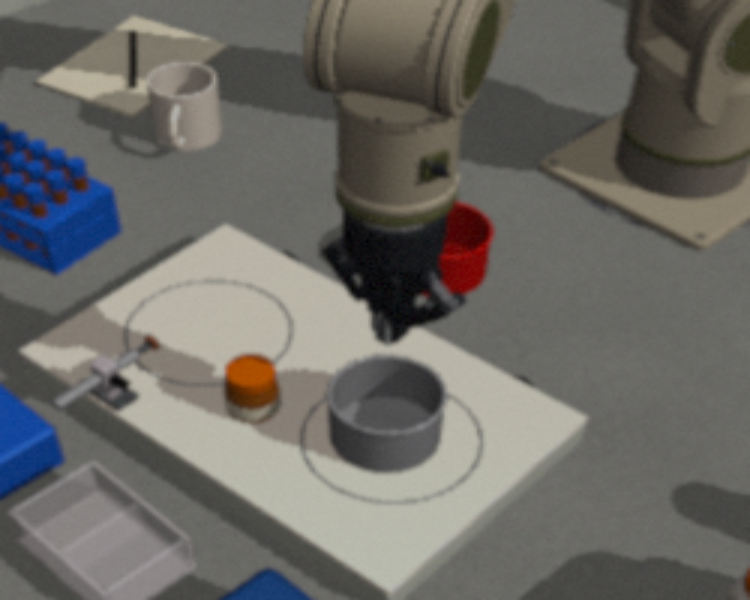

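```bash
python3 -m handwheel '{"delta_pos":[[0,0,20],[0,0,20],[0,0,20],[0,0,15],[0,0,10],[0,0,6],[0,0,0]],"roll":[0,0,0,0,0,0,0]}'
python3 -c "
from h import *
st()
cv2.imwrite('pics/s2.png',cv2.resize(imaging.get_image('scene')['image'][130:280,180:350],None,fx=4,fy=4))"
```

```text
time: 3.65
position: [0.583, 0.0994, 0.0834]
eef_rot: [3.139, 0.118, -0.001]
force: [0.2, 0.1, -0.1]
gripper_width: -0.0
t3.65 plate xy mm [ -1.9 104.3] z 83.4 yaw 0.075 F [ 0.17  0.1  -0.06] w -0.0
```

View pics/s2.png

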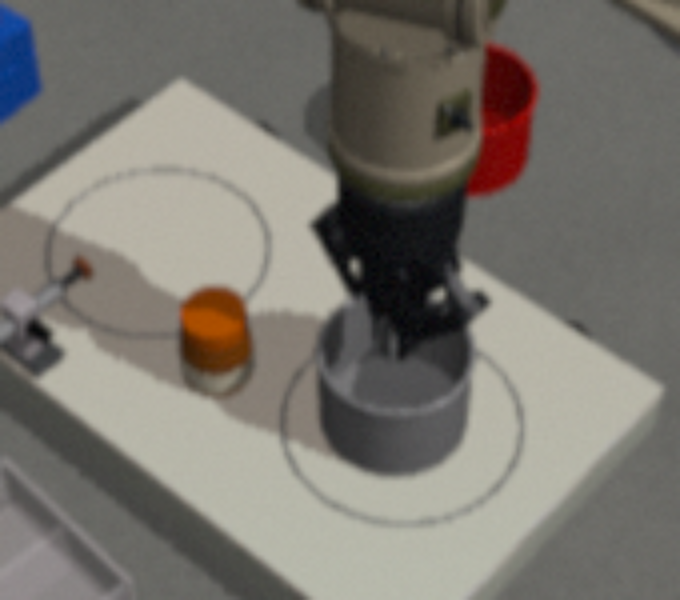

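Run:
```python
from h import *
d=imaging.get_image("scene");s=sense();p=np.array(s["position"])
ay=np.array([-np.sin(Y),np.cos(Y),0])
for pix in [(301,205),(300,208),(296,213)]:
  best=[]
  for z in np.arange(.09,.18,.01):
    w=ray(d,[pix],z)[0]; q=toplate(w)-toplate(p); best.append((round(z,3),q.round(0).tolist()))
  print(pix,best)
```

```text
(301, 205) [(np.float64(0.09), [-87.0, 8.0]), (np.float64(0.1), [-80.0, 13.0]), (np.float64(0.11), [-73.0, 18.0]), (np.float64(0.12), [-66.0, 22.0]), (np.float64(0.13), [-59.0, 27.0]), (np.float64(0.14), [-52.0, 31.0]), (np.float64(0.15), [-46.0, 36.0]), (np.float64(0.16), [-39.0, 41.0]), (np.float64(0.17), [-32.0, 45.0])]
(300, 208) [(np.float64(0.09), [-77.0, 13.0]), (np.float64(0.1), [-70.0, 17.0]), (np.float64(0.11), [-63.0, 22.0]), (np.float64(0.12), [-57.0, 26.0]), (np.float64(0.13), [-50.0, 31.0]), (np.float64(0.14), [-43.0, 36.0]), (np.float64(0.15), [-36.0, 40.0]), (np.float64(0.16), [-29.0, 45.0]), (np.float64(0.17), [-23.0, 49.0])]
(296, 213) [(np.float64(0.09), [-56.0, 15.0]), (np.float64(0.1), [-50.0, 20.0]), (np.float64(0.11), [-43.0, 24.0]), (np.float64(0.12), [-37.0, 29.0]), (np.float64(0.13), [-30.0, 33.0]), (np.float64(0.14), [-24.0, 38.0]), (np.float64(0.15), [-17.0, 43.0]), (np.float64(0.16), [-11.0, 47.0]), (np.float64(0.17), [-4.0, 52.0])]
```

```bash
python3 -m handwheel '{"delta_pos":[[-6,0,8],[-8,0,0],[-8,0,0],[-5,0,0],[-4,0,0],[-4,0,0],[-4,0,0],[-4,0,0]],"roll":[0,0,0,0,0,0,0,0]}'
python3 -c "
from h import *
st()"
```

```text
time: 4.55
position: [0.5405, 0.0963, 0.0759]
eef_rot: [-3.139, -0.117, -0.002]
force: [2.5, 0.0, 0.9]
gripper_width: 0.0004
t4.55 plate xy mm [-44.5 104.5] z 75.9 yaw 0.075 F [ 2.52 -0.18  0.95] w 0.4
```

```bash
python3 -m handwheel '{"delta_pos":[[-6,0,0],[-6,0,0],[-6,0,0],[-6,0,0],[-6,0,0],[-6,0,0],[-5,0,0],[0,0,0]],"roll":[0,0,0,0,0,0,0,0]}'
python3 -c "
from h import *
st()
cv2.imwrite('pics/t3.png',cv2.resize(imaging.get_image('top')['image'][100:230,170:350],None,fx=4,fy=4))
cv2.imwrite('pics/s3.png',cv2.resize(imaging.get_image('scene')['image'][130:280,180:350],None,fx=4,fy=4))"
```

```text
time: 5.35
position: [0.4982, 0.0931, 0.0753]
eef_rot: [3.139, 0.118, -0.002]
force: [1.0, 0.7, 0.2]
gripper_width: -0.0001
t5.35 plate xy mm [-87.  104.4] z 75.3 yaw 0.075 F [1.02 0.67 0.18] w -0.1
```

View pics/s3.png

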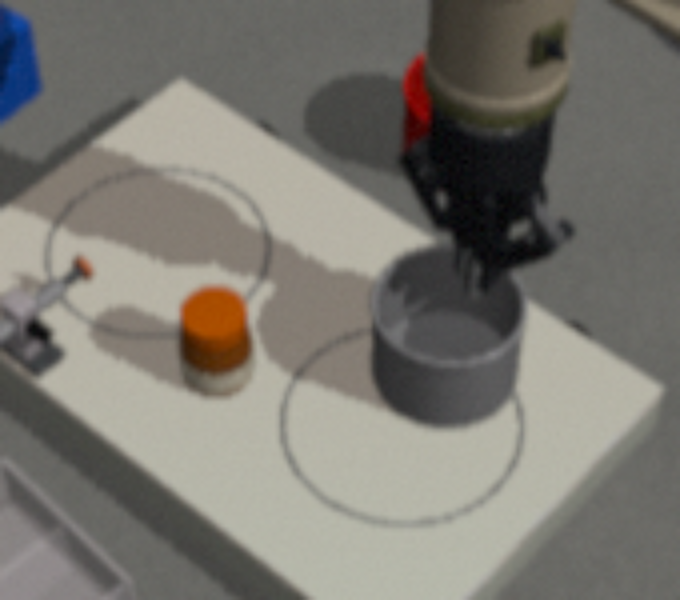

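View pics/t3.png

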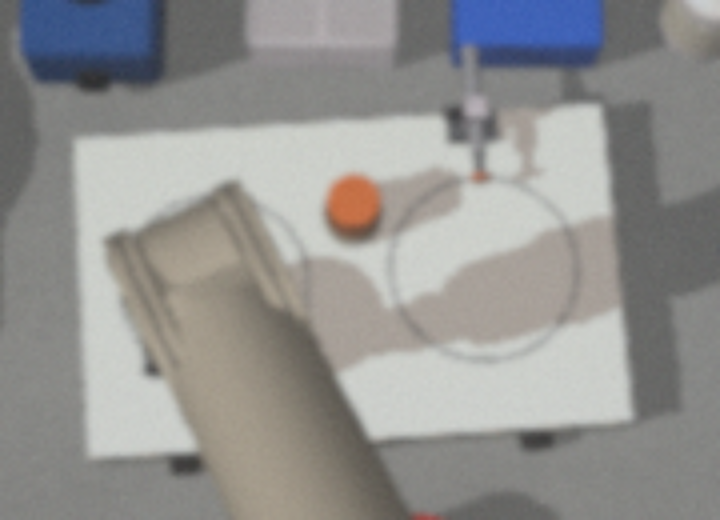

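Run:
```python
from h import *
d=imaging.get_image("scene")
f=lambda P:np.array(P,float)/4+[180,130]-.4
c,r=circ(ray(d,f([(371,308),(525,305),(450,362),(410,352),(490,352)]),.117));print(toplate(c),r)
```

```text
[-54.23516166 105.63479354] 0.050498832200237896
```

```bash
python3 -m handwheel '{"delta_pos":[[12,0,0],[12,0,0],[9,8,0],[0,10,0],[0,6,0],[0,4,0],[0,4,0],[0,4,0]],"roll":[0,0,0,0,0,0,0,0]}'
python3 -c "
from h import *
st()"
python3 -m handwheel '{"delta_pos":[[0,6,0],[0,7,0],[0,7,0],[0,7,0],[0,7,0],[0,7,0],[0,7,0],[0,7,0]],"roll":[0,0,0,0,0,0,0,0]}'
python3 -c "
from h import *
st()
cv2.imwrite('pics/s4.png',cv2.resize(imaging.get_image('scene')['image'][130:280,180:350],None,fx=4,fy=4))"
```

```text
time: 6.3
position: [0.5346, 0.0599, 0.0756]
eef_rot: [-3.139, -0.118, 0.0]
force: [0.2, 2.0, -1.3]
gripper_width: 0.0
t6.30 plate xy mm [-53.1  68.6] z 75.6 yaw 0.075 F [ 0.32  1.98 -1.25] w 0.0
time: 7.1
position: [0.5391, 0.0044, 0.0756]
eef_rot: [3.139, 0.117, 0.0]
force: [1.0, 1.9, 0.2]
gripper_width: 0.0001
t7.10 plate xy mm [-52.8  12.9] z 75.6 yaw 0.075 F [1.12 1.82 0.17] w 0.1
```

View pics/s4.png

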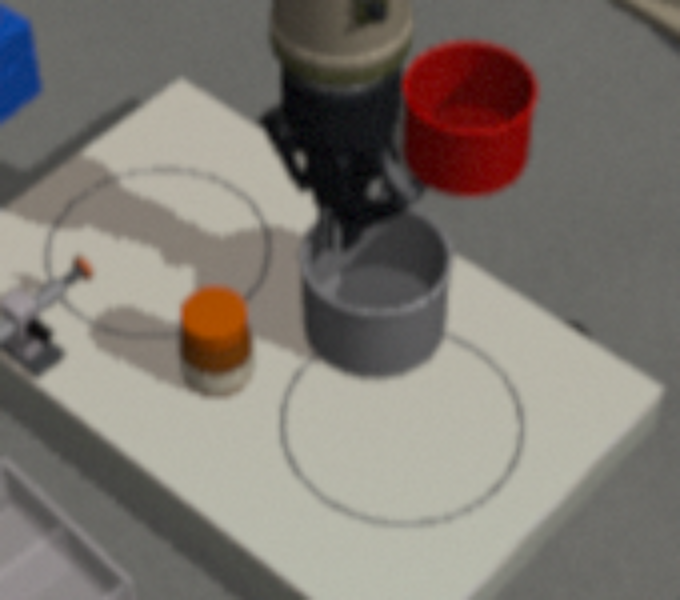

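```bash
python3 -m handwheel '{"delta_pos":[[0,7,0],[0,9,0],[0,9,0],[0,9,0],[0,9,0],[0,9,0],[0,9,0],[0,7,0]],"roll":[0,0,0,0,0,0,0,0]}'
python3 -c "
from h import *
st()
d=imaging.get_image('scene')
cv2.imwrite('pics/s5.png',cv2.resize(d['image'][130:280,180:350],None,fx=4,fy=4))
f=lambda P:np.array(P,float)/4+[180,130]-.4
c,r=circ(ray(d,f([(301,265),(449,260),(375,318)]),.117));print('before',toplate(c),r)"
```

```text
time: 7.95
position: [0.5442, -0.0639, 0.0756]
eef_rot: [3.139, 0.117, -0.0]
force: [-0.1, 1.6, 0.1]
gripper_width: 0.0001
t7.95 plate xy mm [-52.9 -55.6] z 75.6 yaw 0.074 F [0.04 1.55 0.07] w 0.1
before [-48.84400243  47.89751075] 0.0494139229096038
```

View pics/s5.png

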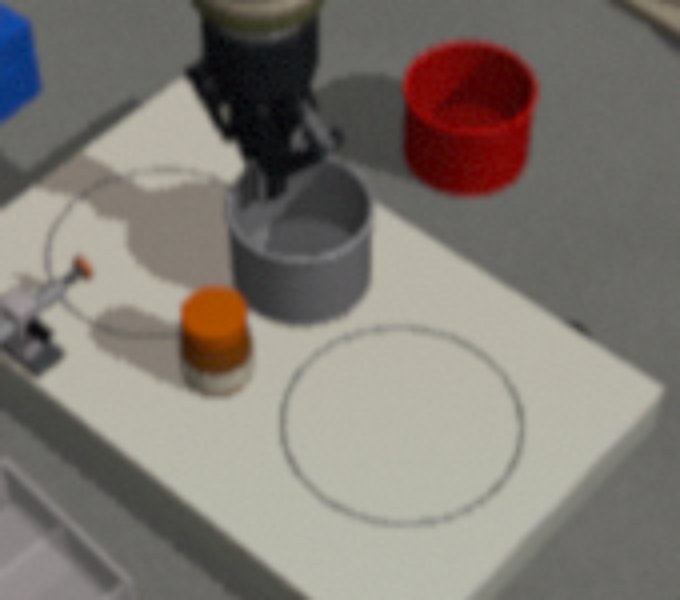

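```bash
python3 -m handwheel '{"delta_pos":[[0,8,0],[0,9,0],[0,10,0],[0,10,0],[0,10,0],[0,10,0],[0,8,0],[0,6,0]],"roll":[0,0,0,0,0,0,0,0]}'
python3 -m handwheel '{"delta_pos":[[0,6,0],[0,6,0],[0,5,0],[0,0,0]],"roll":[0,0,0,0]}'
python3 -c "
from h import *
st()
d=imaging.get_image('scene')
cv2.imwrite('pics/s6.png',cv2.resize(d['image'][100:250,150:320],None,fx=4,fy=4))"
```

```text
time: 8.8
position: [0.5494, -0.1346, 0.0756]
eef_rot: [3.139, 0.117, 0.0]
force: [-0.6, 1.8, -0.6]
gripper_width: 0.0002
time: 9.2
position: [0.5507, -0.1517, 0.0756]
eef_rot: [3.139, 0.116, 0.0]
force: [0.4, -0.8, 0.1]
gripper_width: -0.0001
t9.20 plate xy mm [ -52.9 -143.7] z 75.6 yaw 0.074 F [ 0.32 -0.81  0.11] w -0.1
```

View pics/s6.png

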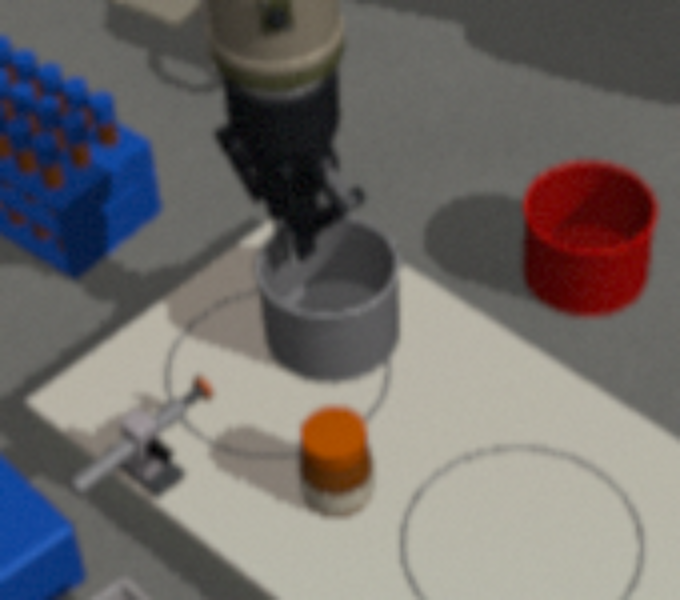

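Run:
```python
from h import *
d=imaging.get_image("scene")
f=lambda P:np.array(P,float)/4+[150,100]-.4
for P in ([(257,272),(399,268),(330,318),(300,313),(365,311)],[(257,272),(399,268),(330,319)]):
  c,r=circ(ray(d,f(P),.117));print(toplate(c),r)
print(toplate(ray(d,f([(205,385)]),.085)[0]), toplate(ray(d,f([(203,387)]),.085)[0]))
```

```text
[ -52.46183584 -109.34491398] 0.050135982333140226
[ -51.25884644 -108.9277889 ] 0.05005726678740516
[  65.17493649 -116.60865674] [  67.33571485 -116.31947736]
```

```bash
python3 -m handwheel '{"delta_pos":[[0,2.5,0],[0,2.5,0],[0,-8,0],[0,-12,0],[8,-12,0],[8,0,0],[6,0,0],[4,0,0]],"roll":[0,0,0,0,0,0,0,0]}'
python3 -m handwheel '{"delta_pos":[[4,0,0],[4,0,0],[4,0,0],[5,0,0],[5,0,0],[5,0,0],[4,0,0],[0,0,0]],"roll":[0,0,0,0,0,0,0,0]}'
python3 -c "
from h import *
st()
d=imaging.get_image('scene')
cv2.imwrite('pics/s7.png',cv2.resize(d['image'][100:250,150:320],None,fx=4,fy=4))"
```

```text
time: 10.1
position: [0.5754, -0.1219, 0.0755]
eef_rot: [3.139, 0.117, 0.0]
force: [0.2, -0.4, -0.1]
gripper_width: -0.0
time: 10.9
position: [0.6063, -0.1192, 0.0757]
eef_rot: [-3.139, -0.118, -0.002]
force: [-0.1, 0.7, -0.2]
gripper_width: 0.0003
t10.90 plate xy mm [   5.  -115.4] z 75.7 yaw 0.075 F [-0.08  0.67 -0.24] w 0.3
```

View pics/s7.png

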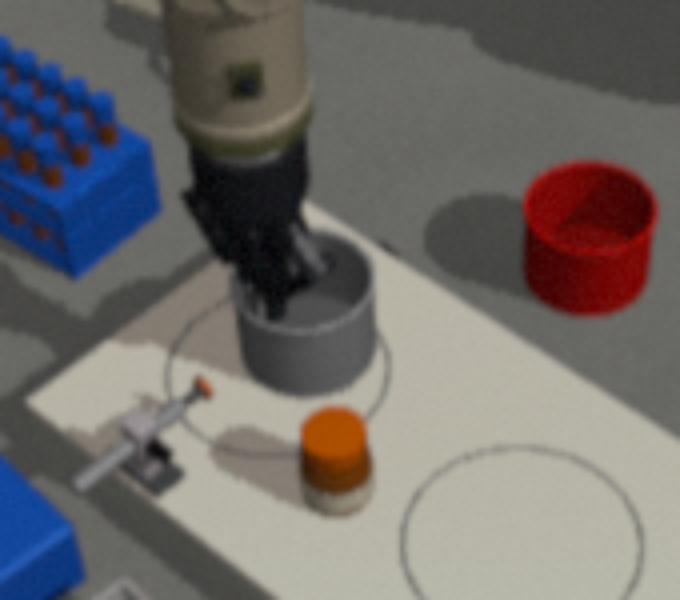

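```bash
python3 -m handwheel '{"delta_pos":[[4,0,0],[5,0,0],[5,0,0],[5,0,0],[5,0,0],[4,0,0],[3,0,0],[0,0,0]],"roll":[0,0,0,0,0,0,0,0]}'
python3 -c "
from h import *
st()
d=imaging.get_image('scene')
cv2.imwrite('pics/s8.png',cv2.resize(d['image'][130:220,170:260],None,fx=6,fy=6))"
```

```text
time: 11.75
position: [0.6371, -0.1169, 0.0756]
eef_rot: [-3.139, -0.118, -0.001]
force: [-0.2, 0.1, -0.4]
gripper_width: -0.0001
t11.75 plate xy mm [  35.8 -115.4] z 75.6 yaw 0.075 F [-0.17  0.16 -0.42] w -0.1
```

View pics/s8.png

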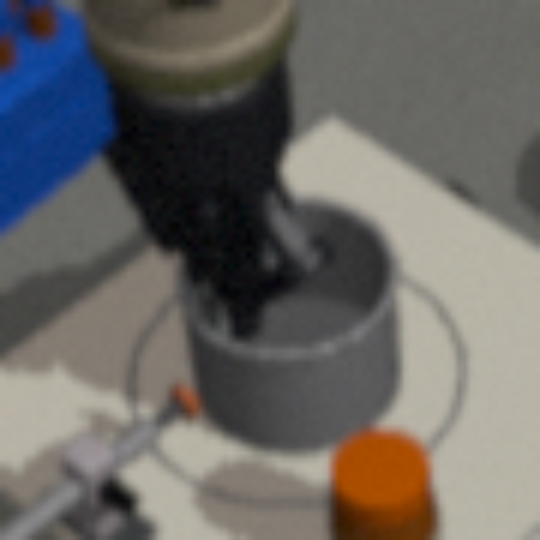

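```bash
for i in 1; do python3 -m handwheel '{"delta_pos":[[1,0,0],[1,0,0],[1,0,0],[1,0,0]],"roll":[0,0,0,0]}'; python3 -c "
from h import *
st()"; python3 -m handwheel '{"delta_pos":[[1,0,0],[1,0,0],[1,0,0]],"roll":[0,0,0]}'; python3 -c "
from h import *
st()"; done
```

```text
time: 12.2
position: [0.6403, -0.1169, 0.0756]
eef_rot: [3.139, 0.117, -0.0]
force: [-3.8, -0.2, 0.4]
gripper_width: -0.0002
t12.20 plate xy mm [  39.1 -115.6] z 75.6 yaw 0.075 F [-3.81  0.09  0.39] w -0.2
time: 12.5
position: [0.6435, -0.1166, 0.0756]
eef_rot: [3.139, 0.117, 0.0]
force: [-2.5, -0.7, 1.7]
gripper_width: 0.0003
t12.50 plate xy mm [  42.2 -115.6] z 75.6 yaw 0.075 F [-2.51 -0.53  1.71] w 0.3
```

```bash
python3 -m handwheel '{"delta_pos":[[1,0,0],[1,0,0]],"roll":[0,0]}'; python3 -m handwheel '{"delta_pos":[[1,0,0],[0.5,0,0]],"roll":[0,0]}'; python3 -c "
from h import *
st()
d=imaging.get_image('scene')
cv2.imwrite('pics/s9.png',cv2.resize(d['image'][160:220,170:250],None,fx=8,fy=8))"
```

```text
time: 12.7
position: [0.6455, -0.1164, 0.0756]
eef_rot: [3.139, 0.117, 0.0]
force: [-2.3, -0.5, 1.8]
gripper_width: -0.0001
time: 12.9
position: [0.647, -0.1163, 0.0756]
eef_rot: [3.139, 0.118, 0.0]
force: [-2.5, -0.7, 1.0]
gripper_width: -0.0001
t12.90 plate xy mm [  45.8 -115.5] z 75.6 yaw 0.075 F [-2.58 -0.49  0.96] w -0.1
```

View pics/s9.png

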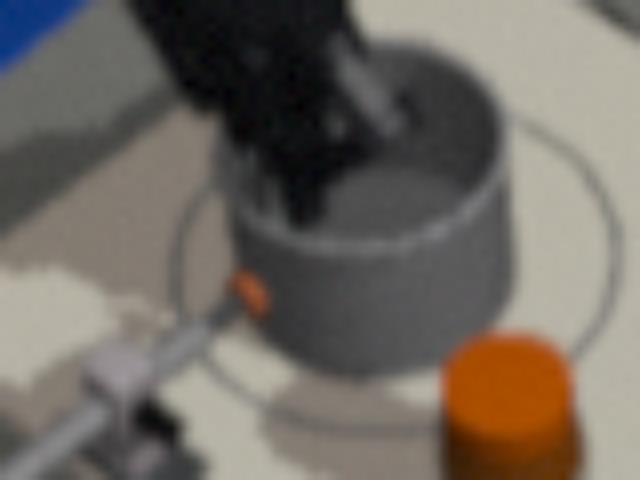

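Sliding force is steady at about 2.4 N and the tip looks almost in contact. I'll continue in 1 mm steps, watching for the force to rise.

```bash
python3 -m handwheel '{"delta_pos":[[0.5,0,0],[0.5,0,0]],"roll":[0,0]}'; python3 -m handwheel '{"delta_pos":[[0.5,0,0],[0.5,0,0]],"roll":[0,0]}';python3 -m handwheel '{"delta_pos":[[0.5,0,0],[0.5,0,0]],"roll":[0,0]}'
```

```text
time: 13.15
position: [0.6479, -0.1163, 0.0756]
eef_rot: [3.139, 0.117, 0.0]
force: [-2.0, -0.3, 0.6]
gripper_width: 0.0004
time: 13.35
position: [0.6489, -0.1161, 0.0756]
eef_rot: [3.139, 0.118, 0.0]
force: [-2.6, 0.5, 0.6]
gripper_width: 0.0001
time: 13.55
position: [0.6499, -0.1161, 0.0756]
eef_rot: [3.139, 0.117, 0.0]
force: [-3.2, 0.8, 1.1]
gripper_width: 0.0
```

```bash
python3 -m handwheel '{"delta_pos":[[0.5,0,0],[0.5,0,0]],"roll":[0,0]}'; python3 -m handwheel '{"delta_pos":[[0.5,0,0],[0.5,0,0]],"roll":[0,0]}'; python3 -c "
from h import *
st()"
```

```text
time: 13.75
position: [0.6509, -0.116, 0.0756]
eef_rot: [3.139, 0.117, 0.0]
force: [-3.0, -0.1, 0.3]
gripper_width: -0.0003
time: 13.95
position: [0.6519, -0.116, 0.0756]
eef_rot: [3.139, 0.117, 0.0]
force: [-2.7, -1.0, -0.0]
gripper_width: 0.0002
t13.95 plate xy mm [  50.7 -115.6] z 75.6 yaw 0.075 F [-2.74 -0.76 -0.02] w 0.2
```

```bash
python3 -m handwheel '{"delta_pos":[[0.5,0,0],[0.5,0,0]],"roll":[0,0]}'; python3 -m handwheel '{"delta_pos":[[0.5,0,0],[0.5,0,0]],"roll":[0,0]}'; python3 -c "
from h import *
st()
d=imaging.get_image('scene')
cv2.imwrite('pics/s10.png',cv2.resize(d['image'][160:220,170:250],None,fx=8,fy=8))
d=imaging.get_image('top')
cv2.imwrite('pics/t10.png',cv2.resize(d['image'][110:200,240:340],None,fx=6,fy=6))"
```

```text
time: 14.15
position: [0.6529, -0.1158, 0.0756]
eef_rot: [3.139, 0.118, 0.0]
force: [-2.0, -0.6, 0.1]
gripper_width: -0.0004
time: 14.35
position: [0.6539, -0.1158, 0.0756]
eef_rot: [3.139, 0.118, 0.0]
force: [-2.2, -0.8, 1.3]
gripper_width: 0.0005
t14.35 plate xy mm [  52.7 -115.6] z 75.6 yaw 0.075 F [-2.29 -0.6   1.29] w 0.5
```

View pics/s10.png

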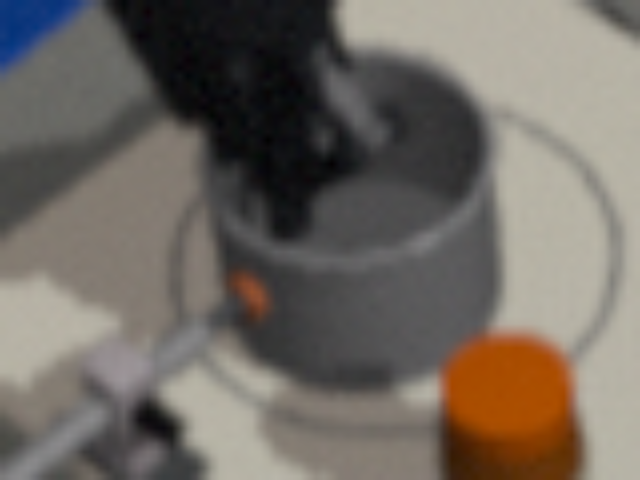

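View pics/t10.png

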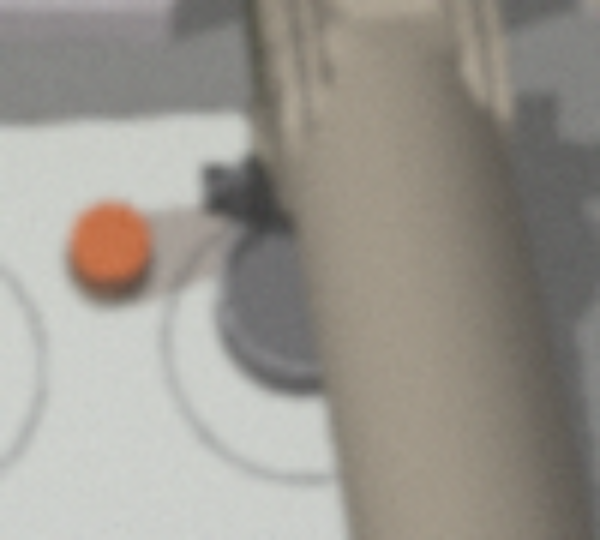

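```bash
python3 -m handwheel '{"delta_pos":[[0.5,0,0],[0.5,0,0]],"roll":[0,0]}'; python3 -m handwheel '{"delta_pos":[[0.5,0,0],[0.5,0,0]],"roll":[0,0]}'
```

```text
time: 14.65
position: [0.6548, -0.1158, 0.0756]
eef_rot: [3.139, 0.117, -0.0]
force: [-3.0, 0.0, 1.2]
gripper_width: 0.0001
time: 14.85
position: [0.6557, -0.1156, 0.0756]
eef_rot: [3.139, 0.117, -0.001]
force: [-4.8, -0.4, 2.6]
gripper_width: -0.0001
```

Run:
```python
from h import *
st()
d=imaging.get_image("scene");cv2.imwrite('pics/s11.png',cv2.resize(d['image'][160:220,170:250],None,fx=8,fy=8))
a=cv2.imread('pics/s8.png')
```

```text
t14.85 plate xy mm [  54.5 -115.6] z 75.6 yaw 0.075 F [-4.8  -0.05  2.64] w -0.1
```

View pics/s11.png

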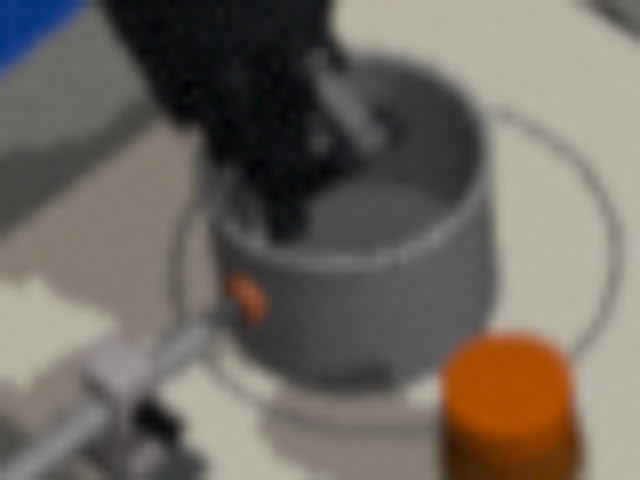

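```bash
python3 -m handwheel '{"delta_pos":[[0.5,0,0],[0,0,0]],"roll":[0,0]}'; python3 -m handwheel '{"delta_pos":[[0.5,0,0],[0,0,0]],"roll":[0,0]}'; python3 -m handwheel '{"delta_pos":[[0,0,0]],"roll":[0]}'
```

```text
time: 15.1
position: [0.6562, -0.1156, 0.0756]
eef_rot: [3.139, 0.117, -0.001]
force: [-5.3, 0.2, 2.1]
gripper_width: -0.0004
time: 15.3
position: [0.6567, -0.1156, 0.0756]
eef_rot: [3.139, 0.117, -0.001]
force: [-5.8, -0.3, 2.5]
gripper_width: 0.0004
time: 15.4
position: [0.6567, -0.1156, 0.0756]
eef_rot: [3.139, 0.117, -0.001]
force: [-5.4, -0.9, 2.3]
gripper_width: 0.0002
```

Force has risen to about 5.5 N, which is about 2.4 N of friction plus 3 N from the spring. That confirms contact, so I'll ease back and let go.

```bash
python3 -m handwheel '{"delta_pos":[[-0.5,0,0],[-0.5,0,0],[-1,0,0],[-1,0,0],[-2,0,0],[-5,0,0],[-8,0,0],[-10,0,0]],"roll":[0,0,0,0,0,0,0,0]}'; python3 -m handwheel '{"delta_pos":[[-5,0,0],[0,0,0],[0,0,-10],[0,0,-20],[0,0,-25],[0,0,-25],[0,0,-25],[0,0,-25]],"roll":[0,0,0,0,0,0,0,0]}'
python3 -m handwheel '{"delta_pos":[[-40,0,0],[-40,0,0],[-40,0,0],[-40,0,0],[-30,0,0],[0,0,0]],"roll":[0,0,0,0,0,0]}'
python3 - <<'E'
from h import *
st()
d=imaging.get_image("scene");cv2.imwrite('pics/s12.png',cv2.resize(d['image'][140:240,150:270],None,fx=6,fy=6))
d=imaging.get_image("top");cv2.imwrite('pics/t12.png',cv2.resize(d['image'][115:215,220:340],None,fx=6,fy=6))
E
```

```text
time: 16.2
position: [0.6282, -0.1176, 0.0756]
eef_rot: [-3.139, -0.118, -0.0]
force: [-1.1, 0.1, -0.1]
gripper_width: 0.0002
time: 17.0
position: [0.6243, -0.1178, 0.2076]
eef_rot: [-3.139, -0.118, -0.002]
force: [0.7, -0.3, -0.5]
gripper_width: 0.0003
time: 17.6
position: [0.4321, -0.133, 0.2067]
eef_rot: [3.137, 0.114, 0.0]
force: [0.2, -0.3, 0.3]
gripper_width: 0.0002
t17.60 plate xy mm [-169.7 -116.1] z 206.7 yaw 0.073 F [ 0.16 -0.31  0.31] w 0.2
```

View pics/s12.png

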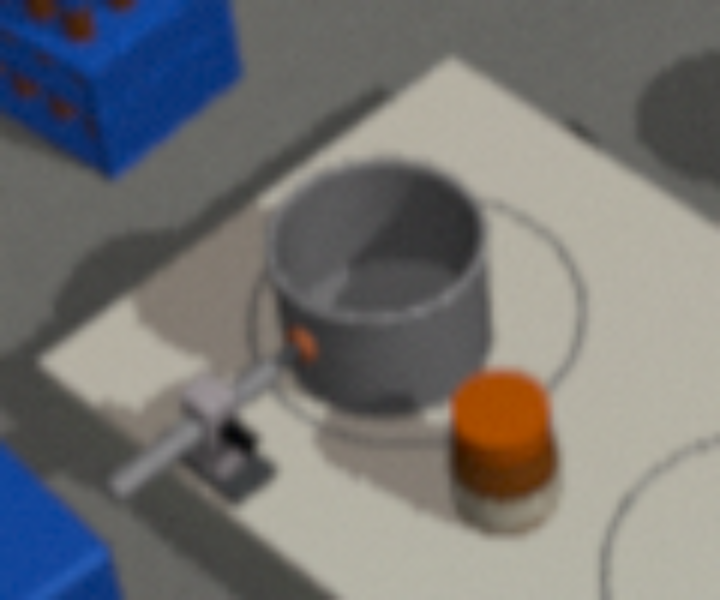

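View pics/t12.png

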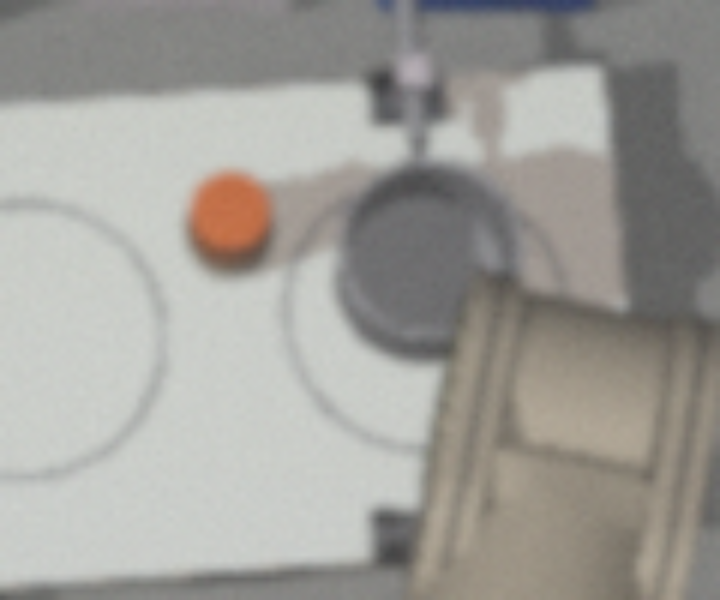

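Both views show the pot standing against the copper tip: scene crop (303,345), top crop (420,160). Next I'll measure its centre in each view.

Run:
```python
from h import *
d=imaging.get_image("scene");t=imaging.get_image("top")
f=lambda P,o:np.array(P,float)/6+o-.42
c,r=circ(ray(d,f([(267,240),(487,238),(378,158),(378,322)],[150,140]),.117));print("scene",toplate(c)-[0,-115],r)
c,r=circ(ray(t,f([(338,262),(518,245),(425,162),(422,346),(362,320)],[220,115]),.117));print("top",toplate(c)-[0,-115],r)
im=d["image"][140:240,150:270];print("tip now",toplate(ray(d,f([(303,345)],[150,140]),.085)[0]))
# tip disc centroid before/now in scene
for n,i in (("0",cv2.imread("pics/scene0.png")),("now",d["image"])):
    h=cv2.cvtColor(i,cv2.COLOR_BGR2HSV)[185:210,190:212]
    m=((h[...,0]<14)&(h[...,1]>110)); y,x=np.nonzero(m); print(n,m.sum(),x.mean()+190,y.mean()+185, toplate(ray(d,[(x.mean()+190,y.mean()+185)],.085)[0]))
```

```text
scene [19.23468658  0.86832607] 0.050776141356915515
top [15.08677788  2.18867511] 0.050901414248675274
tip now [  69.64729522 -114.95021471]
0 8 200.75 196.5 [  66.98286073 -115.09803813]
now 17 200.1764705882353 196.76470588235293 [  68.68631901 -115.5826871 ]
```

```bash
python3 -c "
from rig import arm
print(arm.job_done())"
```

```text
the job is handed in; nothing more can be done
None
```

I slid the pot out of its ring, round the front of the jar and into the probe ring, and left it resting lightly on the probe. The fingers stayed closed inside the pot, dragging it by the inside of its wall. I handed the job in at about 18 s, and no verdict is reported.

- **Contact found by feel:** the sliding force held at about 2.4 N, then rose to about 5.5 N over the last 3 mm. That puts roughly 3 N on the probe, well under the 12 N limit. I then eased the fingers back, raised them and moved the arm clear.
- **Pot position:** the two views disagree slightly. The scene camera puts the pot centre about 19 mm behind the ring centre, the top camera about 15 mm. Both are inside the 30 mm limit.
- **Pressure on the probe:** the tip appears about 1.7 mm pushed back from its starting place, which suggests around 1.5 to 2 N of contact. This comes from only a few pixels, and I could not measure the contact force directly after letting go.
- **Surroundings:** the pot looks upright and the jar looks undisturbed. I did not measure the jar, mug, cups or rack at the end; none of my moves passed close to the mug, cups or rack.

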